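Turn the preheater up four clicks

ROBOT

A 6-joint arm with a two-finger parallel gripper is mounted at the origin on a cart in front of the work surface, level with it; the furniture and walls round the work are solid. World frame = base frame: x ahead of the robot, y to its left, z up, the work surface at z = 0. Lengths are in mm, angles in rad, forces in N, time in s.
With the tool pointing down it reaches from about 300 to 775 mm from the base axis. Payload 14.6 kg.
Tool frame: the origin (TCP) lies on the centre line of the jaws, within the pads' length; the fingertips stand 11 mm ahead of it and the grasp point (between the pads) lies 8 mm behind it; x points along the fingers, y is the direction in which the jaws open and shut, and the axes are right-handed (so a half turn about x gives the same grasp; the last joint's range is limited). The gripper opens to 94 mm and grips with 3 to 60 N. Pads are 16 mm wide; open, the fingers measure 119 mm over their backs; the gripper's body (75 mm by 177 mm) begins 78 mm behind the grasp point.
Start: joints at [-1.215, 0.3, 1.521, -0, 1.321, -0.067], TCP at [225.666, -501.562, 216.446] pointing down, gripper open.
Joint ranges: [-3.03, 3.03], [-0.79, 2.21], [0.23, 2.52], [-1.04, 4.18], [0, 3.07], [-2.55, 2.55]. Speed limits (rad/s): [2.22, 2.22, 2.57, 3.14, 3.14, 3.14].

INTERFACE

Orientations are given as [roll, pitch, yaw] about the fixed x, y, z axes, in that order (R = Rz(yaw) Ry(pitch) Rx(roll)).
In Python, from cell import manip gives the robot as it stands.
- The arm moves only by the shell command python3 -m handwheel 'ROWS' [OPENING] [FORCE]. ROWS is JSON, a list of rows, each a list of 2 entries, a list of its own where there are three numbers: the shift along the tool's x, y, z in mm, then the turn about the tool's x in rad. In form: [[[x, y, z], spin], ...]. A call has exactly 10 rows; each row shifts and turns the commanded pose from where the row before left it, along the tool's axes as they then stand; what a row does not reach is not made up. A row lasts 1/8 s, in which the tool goes at most 62.5 mm and 10.7 degrees, less where a joint would pass 70% of its speed; a pose out of reach is approached as far as the arm can. A call with a gripper value outside its range is refused whole. OPENING is the closure in counts, from 0 (fully open) to 255 (shut), set as the call begins (- or left out, the last holds). The fingers move at their own pace and stop on an object; FORCE is the grip in N (left out, the last holds). Time passes only in rows, so rows that do not move let the fingers close, or fill a call up. It gives the time, the measured TCP pose, the force and the opening at its end, in the units of the state.
- manip.read_state(): the state, without advancing time (a new reading comes with each control period).
- manip.camera(name): name is "side" or "top"; returns a dict with "pixels" (400x640x3 uint8, red, green, blue), "z_map" (400x640 float32, mm along the optical axis (not along the pixel's ray), 0 where there is no reading), "mtx" (3x3 intrinsics, pixels), "xyz" and "orientation" of the camera in the world. Camera axes: x right, y up, looking along -z (the intrinsics and any distortion apply to the point x, -y, -z); pixel columns grow to the right and rows downward; lengths in mm; the calibration is good to about 2 mm. A picture is of the moment at which its call begins.
- manip.sign_off(): hands the job in, once; it reports no verdict.
Trained networks look in the newest picture that a camera, given by its name, has taken for a name from the list of things; names that differ only in an ending like _2 or _b are one class to them, and where a whole thing is asked for, a point or a joint stands for the part that bears it (a point fixed in the world has none). Each returns a list of dicts, best first, with "confidence" (0 to 1); they miss things now and then, are a little off and sometimes report something else, mostly with a low value. They report only what shows in the picture. A call takes as long as a camera call.
- manip.cut_out(target, camera): "region" (400x640 bool, what is visible of it) and "centre" ([column, row] in pixels, amid what is visible of it).
The state is a dict: "clock": time; "joints": joint angles; "qd": joint speeds; "effort": joint torques, N m; "eef_pos": TCP position; "eef_rot": TCP orientation; "wrist_force": force on the tool from outside, world axes, zero at the start; "moment": the same for the moment, N m; "finger_gap": finger opening in mm.
Only numpy, scipy, OpenCV 4.12 (cv2) and the standard library are available. Lean on these libraries where they do the work, as an engineer would, in place of code of your own. Each camera call takes 0.05 s, during which the arm holds its last target. There are 200 camera calls.

TASK

Turn the small bench preheater up by exactly four clicks: with a fingertip, push the orange finger post of its black dial round clockwise (seen from above), counting the clicks from wherever the dial stands now, and leave it resting in the fourth click with the hand clear. Only push the post gently, do not grip or force the dial, and leave the relay board on the hot plate and the small things round the preheater where they are.

Things in the scene. Friction and masses are not known exactly. Their poses are not given: they have to be found in the camera images.
- preheater: Fixed grey bench preheater, a box 130 mm (x) by 200 mm (y) by 48 mm high, standing on the worktop; origin at the centre of its underside, x points from its vented front to its back, y to its left. Left half of the top (centre y = +50 mm): an aluminium hot plate 92 x 84 mm whose top is 54 mm above the worktop. Right half: the dial. Rim ticks on the top round the dial mark the click positions. It is cold.
- dial_centre (a point): Centre of the top face of the black click-stop dial (diameter 78 mm, its top face 65 mm above the worktop); it lies at x = 0, y = -50 mm in the preheater's frame. The dial turns about the vertical line through this point.
- finger_post (a point): Centre of the top of the orange finger post, which is fixed upright on the dial 31 mm from its axis: 11 mm in diameter (15 mm at its foot, for look only), standing 25 mm above the dial's face, its top 90 mm above the worktop. Pushing its side turns the dial.
- heat_dial (a joint): Dial angle in rad, growing clockwise seen from above. Ten clicks, every 20 degrees (0, 0.349 .. 3.142), stops just outside the first and last. Starts resting in one of the first four. Leaving a click takes 3 to 5 N sideways at the post, falling to nothing half-way to the next; past that the dial snaps by itself, ahead of the finger, into the next click and stays.
- relay_board: Loose green relay board with four blue relays, 38 x 70 mm, 15 mm high, lying on the hot plate; origin at the centre of its underside. Not to be disturbed.
- flux_tin: Loose small grey tin with a yellow lid, 34 mm in diameter, 22 mm high, on the worktop left of the preheater; origin at the centre of its underside. Not to be disturbed.
- solder_reel: Loose small blue reel, 52 mm in diameter, 18 mm high, on the worktop right of the preheater; origin at the centre of its underside. Not to be disturbed.

How it is judged:
By the outcome, as a careful person would: the job done as asked, in the order asked, and still so for the second after the job is handed in, with the robot touching nothing.
It also fails if it takes over 48 s, if anything falls off the work surface, if the arm or the gripper's body presses on something with over 40 N, if the wrist force passes 120 N, or if a joint passes its speed limit or range.

## Working session

There is one attempt and no reset: what is moved stays moved. The work goes in short steps, Python scripts to look and compute and a shell command to move; the robot and the scene stay as the last step left them, time stands still between calls to the robot, and variables do not carry over. Pictures are saved under pics/ and viewed, about 8 in all and at most 12, crops included, and the job is handed in when it is done.

```bash
mkdir -p pics
cat > h.py <<'E'
from cell import manip
import numpy as np, cv2
from scipy.spatial.transform import Rotation as R
def cam(n):
    return manip.camera(n)
def rot(o):
    o=np.array(o,float)
    if o.shape==(3,3): return o
    return R.from_euler('xyz',o).as_matrix() if o.size==3 else R.from_quat(o).as_matrix()
def world(c,uv,z=None):
    K=np.array(c['mtx']);u,v=uv
    d=np.array([(u-K[0,2])/K[0,0],-(v-K[1,2])/K[1,1],-1.]);Rm=rot(c['orientation']);p=np.array(c['xyz'])
    if z is None: return p+Rm@d*c['z_map'][int(v),int(u)]
    w=Rm@d; return p+w*(z-p[2])/w[2]
def save(c,f,box=None,s=1):
    im=c['pixels'][...,::-1]
    if box: im=im[box[1]:box[3],box[0]:box[2]]
    cv2.imwrite(f,cv2.resize(im,None,fx=s,fy=s,interpolation=cv2.INTER_CUBIC))
E
python3 - <<'E'
from h import *
for n in('top','side'):
    c=cam(n);save(c,f'pics/{n}0.png');print(n,c['xyz'],c['orientation'],c['mtx'])
    for t in('dial_centre','finger_post','preheater','relay_board','flux_tin','solder_reel'):
        for r in manip.cut_out(t,n)[:2]:
            u=r['centre'];print(t,round(r['confidence'],2),np.round(u),r['region'].sum(),np.round(world(c,u)))
            if t=='finger_post': print(' z90',world(c,u,90))
            if t=='dial_centre': print(' z65',world(c,u,65))
print(manip.read_state())
E
```

```text
top [504.45339877 123.33443965 915.20734594] [ 0.03633732 -0.02913923 -1.54405884] [[421.23352022   0.         319.4437323 ]
 [  0.         421.23352022 202.39558793]
 [  0.           0.           1.        ]]
dial_centre 0.66 [366. 207.] 1227 [529.   6.  69.]
 z65 [529.1079394    4.99733888  65.        ]
finger_post 0.55 [365. 207.] 1130 [529.   8.  66.]
 z90 [528.50915966  11.04630499  90.        ]
preheater 0.8 [344. 205.] 5492 [533.  48.  50.]
relay_board 0.8 [316. 196.] 615 [549. 107.  60.]
flux_tin 0.49 [272. 172.] 232 [600. 200.  22.]
solder_reel 0.62 [411. 218.] 410 [510. -98.  18.]
side [182.27411798 817.69658568 662.89782483] [ 0.93855375  0.00903472 -2.66638122] [[508.64425742   0.         317.61908977]
 [  0.         508.64425742 194.96702554]
 [  0.           0.           1.        ]]
dial_centre 0.96 [348. 178.] 840 [530.  12.  64.]
 z65 [529.72050007  13.86891507  65.        ]
finger_post 0.63 [351. 178.] 811 [525.  12.  66.]
 z90 [511.56171595  44.88271918  90.        ]
preheater 0.69 [338. 205.] 4662 [516.  94.  54.]
relay_board 0.65 [319. 201.] 417 [555. 102.  58.]
flux_tin 0.57 [274. 237.] 288 [599. 202.  22.]
solder_reel 0.49 [378. 176.] 206 [502. -87.  17.]
solder_reel 0.35 [276. 236.] 263 [597. 198.  23.]
{'clock': 0.7, 'joints': array([-1.21456484e+00,  2.99898769e-01,  1.52097768e+00, -6.52215209e-06,
        1.32071381e+00, -6.66037611e-02]), 'qd': array([ 0.00066044, -0.00185009,  0.00090474,  0.00045339, -0.00010605,
        0.00017581]), 'effort': array([-1.43345769e-03, -5.31576097e+01, -3.52882290e+01,  7.07718101e-02,
        2.12501397e-02, -6.80393725e-06]), 'eef_pos': array([ 225.68365245, -501.55977029,  216.45570828]), 'eef_rot': array([ 0.29498391,  1.57078957, -2.42377188]), 'wrist_force': array([ 0.25899702, -0.37606752,  0.46091858]), 'moment': array([-0.01115282, -0.00588818,  0.00614195]), 'finger_gap': 93.80028033173508}
```

View pics/top0.png

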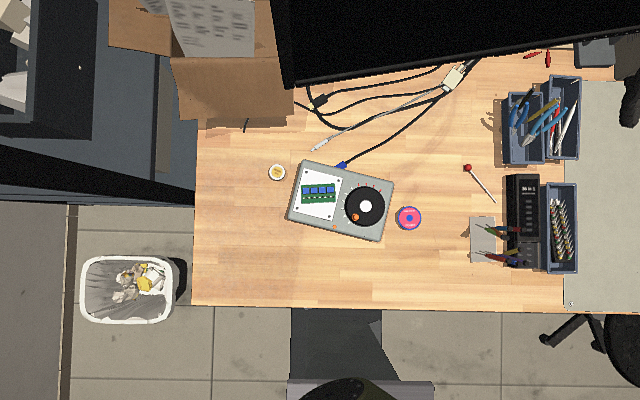

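View pics/side0.png

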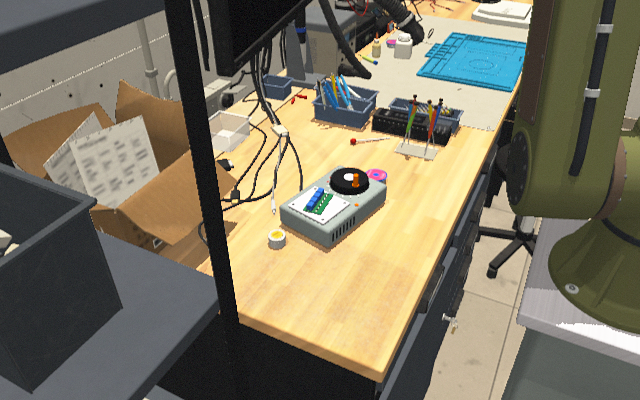

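The top picture shows the preheater at about (341,200), with the dial at (366,206), the orange post near (356,217), the reel at (409,217) and the tin at (276,172). The side picture shows the dial at (350,180) and the post at (355,180). I'll zoom in on both.

Run:
```python
from h import *
ims=[]
for n,b in(('top',(280,150,430,250)),('side',(270,150,400,250))):
    c=cam(n);im=c['pixels'];h=cv2.cvtColor(im,cv2.COLOR_RGB2HSV)
    m=((h[...,0]<16)&(h[...,1]>190)&(h[...,2]>110)).astype(np.uint8);m[:b[1]]=0;m[b[3]:]=0;m[:,:b[0]]=0;m[:,b[2]:]=0
    k,l,s,ce=cv2.connectedComponentsWithStats(m)
    for i in range(1,k):
        if s[i,4]>3:
            ys,xs=np.where(l==i);P=np.array([world(c,(x,y)) for x,y in zip(xs,ys)])
            print(n,s[i],ce[i],'maxz',P[:,2].max(),'top pts',P[P[:,2]>84].mean(0) if (P[:,2]>84).any() else None,(P[:,2]>84).sum())
    ims.append((c,b))
    if n=='top':
        # preheater body and dial from depth/colour
        yy,xx=np.mgrid[150:250,280:430];P=np.array([world(c,(x,y)) for y,x in zip(yy.ravel(),xx.ravel())])
        H=h[150:250,280:430].reshape(-1,3)
        D=P[(P[:,2]>58)&(P[:,2]<71)&(H[:,2]<60)];print('dial',len(D),cv2.minEnclosingCircle(D[:,:2].astype(np.float32)),np.median(D[:,2]))
        B=P[(P[:,2]>40)&(P[:,2]<75)];print('body',cv2.minAreaRect(B[:,:2].astype(np.float32)))
save(*[ims[0][0]],'pics/t1.png',ims[0][1],5);save(ims[1][0],'pics/s1.png',ims[1][1],6)
```

```text
dial 993 ((537.411865234375, 46.295196533203125), 78.78617858886719) 65.24205293035584
body ((542.733642578125, 54.871978759765625), (200.0418243408203, 130.1913604736328), 77.28079223632812)
side [354 173   3   2   4] [354.75 173.25] maxz 91.17586014294125 top pts [510.9746025   25.03838561  89.94882591] 3
side [352 174   7  13  59] [355.33898305 181.23728814] maxz 92.37886101894378 top pts [505.94966491  32.65495846  87.49628772] 14
```

View pics/t1.png

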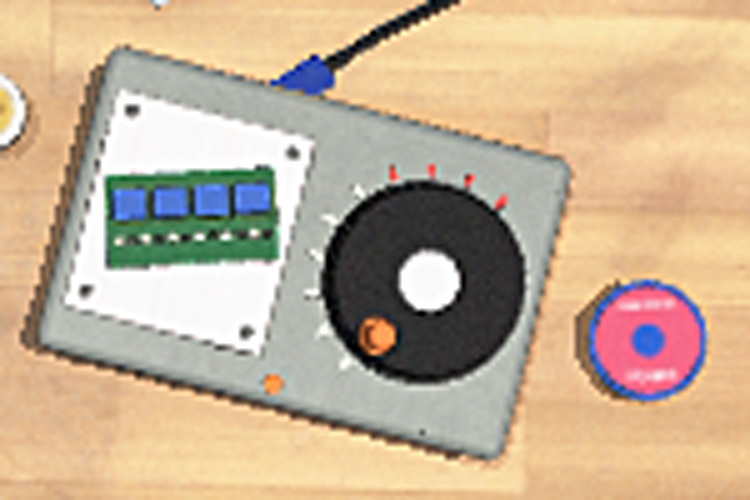

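View pics/s1.png

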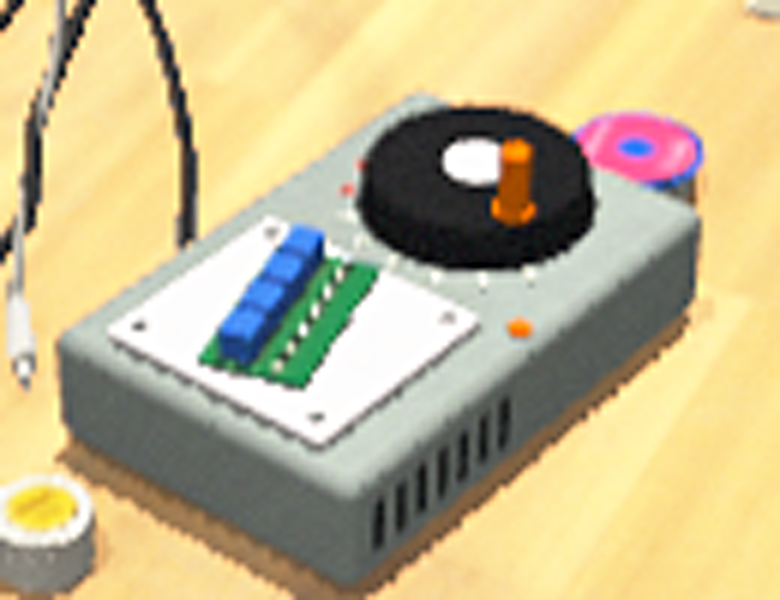

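Run:
```python
from h import *
c=cam('top')
w=lambda x,y,z:world(c,(280+x/5-.4,150+y/5-.4),z)[:2]
dc=w(429,281,65);print('cap',dc)
im=c['pixels'];h=cv2.cvtColor(im,cv2.COLOR_RGB2HSV)
m=(h[...,2]<60);m[:150]=0;m[250:]=0;m[:,280:]&=True
ys,xs=np.where(m);P=np.array([world(c,(x,y),65)[:2] for x,y in zip(xs,ys)]);g=np.linalg.norm(P-dc,axis=1)<46;(ce,r)=cv2.minEnclosingCircle(P[g].astype(np.float32));print('dialfit',ce,r,P[g].mean(0))
D=np.array([531.7,6.1])
cc=[dc,D,(dc+D)/2]
for d in cc:
    print('centre',d)
    pt=w(377,334,90);print('post top',pt,np.linalg.norm(pt-d),np.degrees(np.arctan2(*(pt-d)[::-1])))
    for t in((345,363),(322,328),(312,294),(315,252),(329,219),(360,190),(393,172),(432,171),(468,180),(502,202)):
        q=w(*t,48)-d;print(round(np.degrees(np.arctan2(q[1],q[0])),1),round(np.linalg.norm(q),1),end=' | ')
    print()
c=cam('side');
for uv in((270+515/6,150+145/6),(270+478/6,150+162/6)):
    print('side',world(c,uv,90),world(c,uv,65))
```

```text
cap [531.71437193   6.07371834]
dialfit (531.6441040039062, 8.375508308410645) 41.4073600769043 [532.61124547   7.879888  ]
centre [531.71437193   6.07371834]
post top [509.53119651  29.53553269] 32.28854291672146 133.39541073831745
137.3 46.6 | 115.8 46.1 | 97.6 46.4 | 76.0 46.5 | 57.8 46.9 | 36.0 46.2 | 16.8 47.3 | -3.2 46.2 | -22.3 46.3 | -43.1 46.7 | 
centre [531.7   6.1]
post top [509.53119651  29.53553269] 32.259572848213324 133.4089324383408
137.3 46.6 | 115.8 46.1 | 97.6 46.3 | 76.0 46.5 | 57.7 46.9 | 35.9 46.2 | 16.7 47.3 | -3.2 46.2 | -22.4 46.3 | -43.1 46.8 | 
centre [531.70718596   6.08685917]
post top [509.53119651  29.53553269] 32.274057657778904 133.40216855396807
137.3 46.6 | 115.8 46.1 | 97.6 46.4 | 76.0 46.5 | 57.8 46.9 | 36.0 46.2 | 16.7 47.3 | -3.2 46.2 | -22.3 46.3 | -43.1 46.8 | 
side [508.22169238  27.12402858  90.        ] [522.44532704  -7.37481758  65.        ]
side [515.15716187  41.92149375  90.        ] [529.68344515   8.0683764   65.        ]
```

```bash
cat >> h.py <<'E'
D=np.array([531.7,6.1])
def rel(phi,back,z,sgn=1,rad=31.):
    """tool shift (current tool axes) and spin to be 'back' mm behind post placed at phi deg"""
    s=manip.read_state();Rm=rot(s['eef_rot']);p=np.array(s['eef_pos']);f=np.radians(phi)
    t=np.array([np.sin(f),-np.cos(f)]);tp=np.r_[D+rad*np.array([np.cos(f),np.sin(f)])-back*t,z]
    zt=Rm[:2,2]*sgn;a=np.arctan2(zt[0]*t[1]-zt[1]*t[0],zt@t)
    print('tgt',tp.round(1),'tool shift',(Rm.T@(tp-p)).round(1),'spin',round(-a,3),'| clock',s['clock'],'F',np.round(s['wrist_force'],1),'pos',p.round(1),'j6',round(s['joints'][5],2))
E
python3 - <<'E'
from h import *
print(rot(manip.read_state()['eef_rot']).round(3))
for s in(1,-1): rel(137,26,84,s)
c=cam('top');K=c['mtx'];v,u=np.mgrid[0:400:2,0:640:2];z=c['z_map'][::2,::2]
P=np.stack([(u-K[0,2])/K[0,0]*z,-(v-K[1,2])/K[1,1]*z,-z],-1)@rot(c['orientation']).T+c['xyz'];P=P[z>0]
for n,a in(('right',(P[:,0]>150)&(P[:,0]<620)&(P[:,1]<-60)&(P[:,1]>-600)),('over',(P[:,2]>150)&(P[:,0]>300)&(abs(P[:,1])<300))):
    Q=P[a];i=Q[:,2].argmax();print(n,Q[i].round(),'minx',Q[:,0].min().round(),'z range',Q[:,2].min().round())
E
```

```text
[[ 0.     0.41  -0.912]
 [ 0.    -0.912 -0.41 ]
 [-1.    -0.    -0.   ]]
tgt [491.3   8.2  84. ] tool shift [ 132.5 -355.9 -451.4] spin 2.744 | clock 0.9 F [ 0.7  0.5 -0. ] pos [ 225.7 -501.6  216.4] j6 -0.07
tgt [491.3   8.2  84. ] tool shift [ 132.5 -355.9 -451.4] spin -0.398 | clock 0.9 F [ 0.7  0.5 -0. ] pos [ 225.7 -501.6  216.4] j6 -0.07
right [ 433. -281.  141.] minx 150.0 z range -25.0
over [687. 158. 566.] minx 686.0 z range 150.0
```

```bash
python3 -m handwheel '[[[0,-26,-33],0],[[0,-26,-33],0],[[0,-26,-33],0],[[0,-26,-33],0],[[0,-26,-33],0],[[0,-26,-33],0],[[0,-26,-33],0],[[0,-26,-33],0],[[0,-26,-33],0],[[0,-26,-33],0]]' 255 10; python3 -c "
from h import *
rel(137,26,160,-1)"
```

```text
clock: 2.2
eef_pos: [420.4, -127.8, 216.6]
eef_rot: [2.323, 1.57, -0.396]
wrist_force: [-0.1, -0.3, -0.0]
finger_gap: 0.4
tgt [491.3   8.2 160. ] tool shift [  56.6  -95.  -120.4] spin -0.398 | clock 2.2 F [-0.1 -0.3 -0. ] pos [ 420.4 -127.8  216.6] j6 0.77
```

```bash
python3 -m handwheel '[[[0,-19,-24],0],[[0,-19,-24],0],[[0,-19,-24],0],[[0,-19,-24],0],[[0,-19,-24],0],[[15,0,0],-0.1],[[15,0,0],-0.1],[[15,0,0],-0.1],[[10,0,0],-0.1],[[0,0,0],0]]'
python3 - <<'E'
from h import *
rel(137,26,84,-1)
c=cam('side');save(c,'pics/s2.png',(270,80,430,230),4)
print([(r['confidence'],r['centre']) for r in manip.cut_out('finger_post','side')])
E
```

```text
clock: 3.45
eef_pos: [490.1, 6.8, 161.0]
eef_rot: [-0.884, 1.57, 3.08]
wrist_force: [-0.2, 0.7, 0.0]
finger_gap: 0.2
tgt [491.3   8.2  84. ] tool shift [77.  -0.  -1.9] spin 0.002 | clock 3.45 F [-0.2  0.7  0. ] pos [490.1   6.8 161. ] j6 0.69
[(0.97, [349.9, 178.8])]
```

View pics/s2.png

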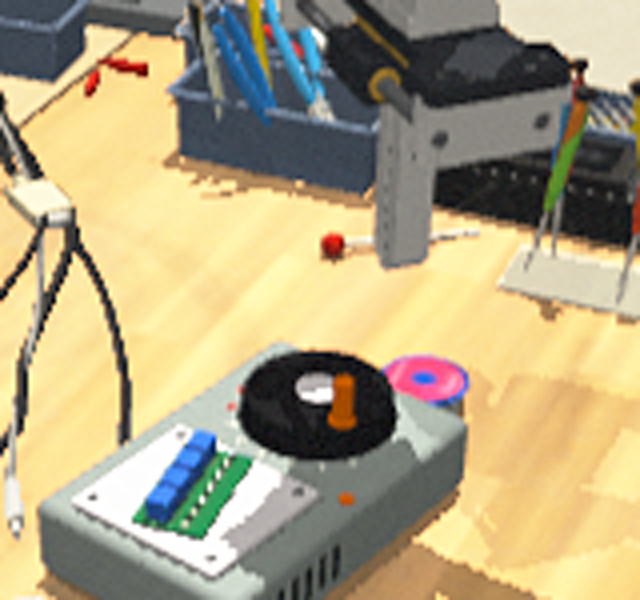

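```bash
python3 -m handwheel '[[[20,0,-1.9],0],[[20,0,0],0],[[20,0,0],0],[[12,0,0],0],[[5,0,0],0],[[0,0,-3],0],[[0,0,-3],0],[[0,0,-3],0],[[0,0,0],0],[[0,0,0],0]]'
python3 - <<'E'
from h import *
rel(137,13.5,84,-1)
E
```

```text
clock: 4.8
eef_pos: [497.8, 14.8, 84.5]
eef_rot: [2.298, 1.571, -0.021]
wrist_force: [0.6, -0.2, -0.2]
finger_gap: 0.6
tgt [499.8  17.4  84. ] tool shift [ 0.5 -0.3 -3.2] spin 0.003 | clock 4.8 F [ 0.6 -0.2 -0.2] pos [497.8  14.8  84.5] j6 0.7
```

```bash
python3 -m handwheel '[[[0,0,-1.6],0],[[0,0,-1.6],0],[[0,-0.7,-1.6],0.052],[[0,-0.7,-1.6],0.052],[[0,-0.7,-1.6],0.052],[[0,-0.7,-1.6],0.052],[[0,0,0],0],[[0,0,0],0],[[0,0,0],0],[[0,0,0],0]]'
python3 - <<'E'
from h import *
rel(125,13.5,84,-1)
c=cam('side');save(c,'pics/s3.png',(300,110,420,220),5)
c=cam('top');save(c,'pics/t3.png',(300,150,420,250),5)
E
```

```text
clock: 6.05
eef_pos: [502.8, 23.5, 84.4]
eef_rot: [-0.786, 1.571, 2.971]
wrist_force: [0.2, -0.2, 0.1]
finger_gap: 0.5
tgt [502.9  23.8  84. ] tool shift [ 0.4 -0.1 -0.2] spin 0.004 | clock 6.05 F [ 0.2 -0.2  0.1] pos [502.8  23.5  84.4] j6 0.93
```

View pics/s3.png

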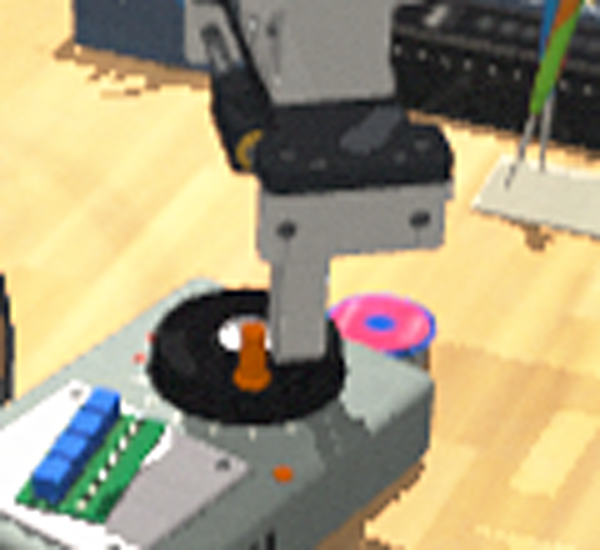

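The post now stands a little ahead of the fingertip, with its top at crop (254,328). I'll measure its angle by projection.

```bash
cat >> h.py <<'E'
def post():
    c=cam('side');im=c['pixels'];h=cv2.cvtColor(im,cv2.COLOR_RGB2HSV)
    m=((h[...,0]<16)&(h[...,1]>190)&(h[...,2]>90)).astype(np.uint8)
    K=np.array(c['mtx']);Rm=rot(c['orientation'])
    def proj(p):
        q=Rm.T@(np.array(p)-c['xyz']);return np.array([K[0,2]+K[0,0]*q[0]/-q[2],K[1,2]+K[1,1]*q[1]/q[2]])
    k,l,s,ce=cv2.connectedComponentsWithStats(m)
    o=[i for i in range(1,k) if 325<ce[i][0]<370 and 155<ce[i][1]<195 and s[i,4]>15]
    for i in o: print('blob',s[i],ce[i].round(1))
    for f in range(137,30,-20):
        e=np.radians(f);xy=D+31*np.array([np.cos(e),np.sin(e)]);print(f,'mid',proj([*xy,78]).round(1),'top',proj([*xy,90]).round(1))
E
python3 -c "
from h import *
post()"
```

```text
blob [347 175   7  13  66] [350.1 181.8]
137 mid [355.2 179. ] top [355.4 174.1]
117 mid [350.1 179.6] top [350.2 174.6]
97 mid [344.8 179.1] top [344.9 174.2]
77 mid [340.1 177.6] top [340.2 172.7]
57 mid [336.6 175.3] top [336.7 170.5]
37 mid [334.7 172.6] top [334.8 167.8]
```

Exactly one click: the blob is at column 350.1 against a predicted 350.1. Now the second.

```bash
python3 -m handwheel '[[[0,-0.7,-1.6],0.05],[[0,-0.7,-1.6],0.05],[[0,-0.7,-1.6],0.05],[[0,-0.7,-1.6],0.05],[[0,-0.7,-1.6],0.05],[[0,-0.7,-1.6],0.05],[[0,-0.7,-1.6],0.05],[[0,0,0],0],[[0,0,0],0],[[0,0,0],0]]'; python3 -c "
from h import *
rel(104.5,13.5,84,-1);post()"
```

```text
clock: 7.45
eef_pos: [510.5, 32.9, 84.4]
eef_rot: [-0.138, 1.571, -3.014]
wrist_force: [0.3, -0.3, -0.6]
finger_gap: 0.6
tgt [510.9  32.7  84. ] tool shift [ 0.4  0.2 -0.3] spin 0.012 | clock 7.45 F [ 0.3 -0.3 -0.6] pos [510.5  32.9  84.4] j6 1.3
blob [342 174   7  14  69] [344.7 180.9]
137 mid [355.2 179. ] top [355.4 174.1]
117 mid [350.1 179.6] top [350.2 174.6]
97 mid [344.8 179.1] top [344.9 174.2]
77 mid [340.1 177.6] top [340.2 172.7]
57 mid [336.6 175.3] top [336.7 170.5]
37 mid [334.7 172.6] top [334.8 167.8]
```

Two clicks. Now the third.

```bash
python3 -m handwheel '[[[0,-0.6,-1.6],0.05],[[0,-0.6,-1.6],0.05],[[0,-0.6,-1.6],0.05],[[0,-0.6,-1.6],0.05],[[0,-0.6,-1.6],0.05],[[0,-0.6,-1.6],0.05],[[0,-0.6,-1.6],0.05],[[0,0,0],0],[[0,0,0],0],[[0,0,0],0]]'; python3 -c "
from h import *
rel(84.5,13.5,84,-1);post()" | head -4
```

```text
clock: 8.75
eef_pos: [521.1, 38.3, 84.5]
eef_rot: [2.533, 1.571, -0.693]
wrist_force: [0.4, -0.9, 0.3]
finger_gap: 0.4
tgt [521.2  38.3  84. ] tool shift [ 0.5  0.  -0.1] spin 0.012 | clock 8.75 F [ 0.4 -0.9  0.3] pos [521.1  38.3  84.5] j6 1.66
blob [337 172   7  14  55] [339.5 179.8]
137 mid [355.2 179. ] top [355.4 174.1]
117 mid [350.1 179.6] top [350.2 174.6]
```

```bash
python3 -m handwheel '[[[0,-0.7,-1.6],0.05],[[0,-0.7,-1.6],0.05],[[0,-0.7,-1.6],0.05],[[0,-0.7,-1.6],0.05],[[0,-0.7,-1.6],0.05],[[0,-0.7,-1.6],0.05],[[0,-0.7,-1.6],0.05],[[0,0,0],0],[[0,0,0],0],[[0,0,0],0]]'; python3 -c "
from h import *
rel(64.5,13.5,84,-1);post()" | head -4
```

```text
clock: 10.05
eef_pos: [533.1, 40.5, 84.5]
eef_rot: [0.494, 1.571, -3.082]
wrist_force: [0.6, -0.1, -0.1]
finger_gap: 0.7
tgt [532.9  39.9  84. ] tool shift [ 0.5  0.6 -0.1] spin 0.011 | clock 10.05 F [ 0.6 -0.1 -0.1] pos [533.1  40.5  84.5] j6 2.01
blob [333 179   7   5  23] [335.7 181.2]
137 mid [355.2 179. ] top [355.4 174.1]
117 mid [350.1 179.6] top [350.2 174.6]
```

The post is at column 335.7 against 336.6 predicted for the fourth click. It is partly hidden, so I'll back off, rise clear and check.

```bash
python3 -m handwheel '[[[0,0,3],0],[[0,0,5],0],[[0,0,4],0],[[-15,0,0],0],[[-25,0,0],0],[[-30,0,0],0],[[-30,0,0],0],[[-20,0,20],0],[[0,0,40],0],[[0,0,40],0]]'; python3 -m handwheel '[[[0,0,40],0],[[0,0,40],0],[[0,0,20],0],[[0,0,0],0],[[0,0,0],0],[[0,0,0],0],[[0,0,0],0],[[0,0,0],0],[[0,0,0],0],[[0,0,0],0]]'
python3 - <<'E'
from h import *
post()
a=cam('top');b=cam('side');save(a,'pics/t5.png',(280,150,430,250),5);save(b,'pics/s5.png',(270,150,400,250),4)
for n,c in(('top',a),('side',b)):
  for t in('relay_board','flux_tin','solder_reel'):
    for r in manip.cut_out(t,n)[:1]: print(n,t,np.round(r['centre']),np.round(world(c,r['centre'])))
E
```

```text
clock: 11.35
eef_pos: [430.6, 88.0, 205.6]
eef_rot: [-2.542, 1.569, 0.164]
wrist_force: [-0.3, 0.1, 0.5]
finger_gap: 0.5
clock: 12.6
eef_pos: [340.9, 129.8, 204.4]
eef_rot: [1.432, 1.571, -2.145]
wrist_force: [0.3, -0.7, -0.5]
finger_gap: 1.0
blob [333 170   8  14  73] [336.5 177.4]
137 mid [355.2 179. ] top [355.4 174.1]
117 mid [350.1 179.6] top [350.2 174.6]
97 mid [344.8 179.1] top [344.9 174.2]
77 mid [340.1 177.6] top [340.2 172.7]
57 mid [336.6 175.3] top [336.7 170.5]
37 mid [334.7 172.6] top [334.8 167.8]
top flux_tin [273. 172.] [600. 198.  22.]
top solder_reel [408. 218.] [509. -92.  17.]
side relay_board [318. 201.] [554. 104.  58.]
side flux_tin [276. 236.] [599. 196.  22.]
side solder_reel [379. 174.] [502. -97.  17.]
```

View pics/t5.png

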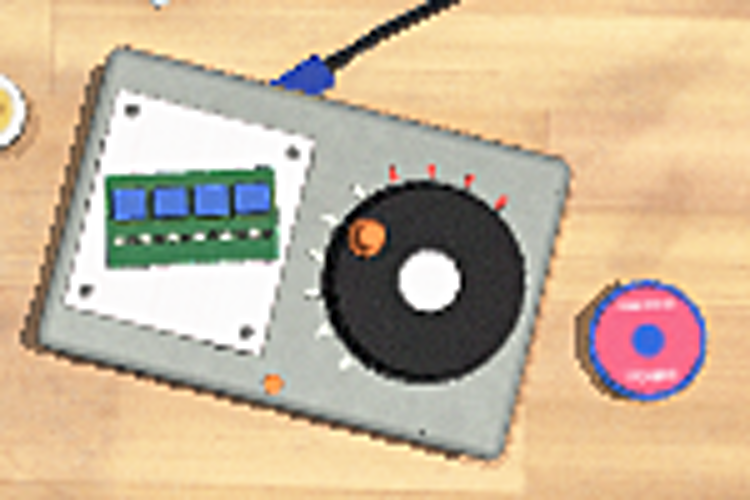

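View pics/s5.png

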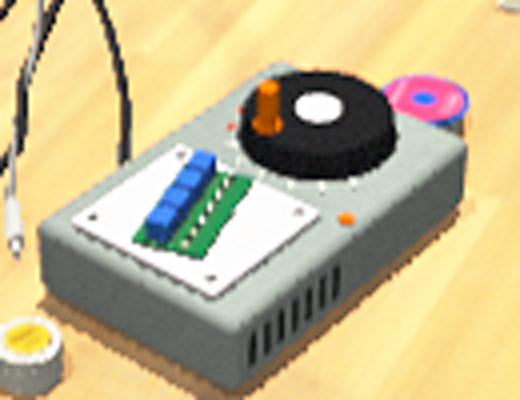

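The post now points at the fifth tick, crop (329,219), which is four past the first. The board, tin and reel are unmoved and the hand is clear.

```bash
python3 -c "
from cell import manip
print(manip.sign_off())"
```

```text
the job is handed in; nothing more can be done
None
```

I turned the dial up exactly four clicks, from the first tick to the fifth. I pushed the post with the closed fingertips one click at a time and checked it in the side camera after each one. Then I backed off, rose clear and handed the job in at about 13 s.

- **Dial:** With the hand away, the post's column in the side picture was 336.5, against 336.6 predicted for the fourth click. The top picture also shows it at the fifth tick.
- **Forces:** The wrist force read under 1.2 N at the end of every move. I did not read it during the pushes.
- **Other things:** The relay board, flux tin and solder reel look unmoved in the before and after pictures. The network positions agree to within its usual scatter of several mm, up to about 10 mm for the reel.
- **Missed checks:** In the last top picture the network did not report the relay board, but it is plainly there and in place. The fourth-click reading taken before I backed off was partly hidden by the finger; the clear view afterwards confirmed it.

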